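# Clamp a culture dish on the microscope stage

## Robot

A 6-joint arm with a two-finger parallel gripper is mounted at the origin on the work surface. World frame = base frame: x ahead of the robot, y to its left, z up, the work surface at z = 0. Lengths are in mm, angles in rad, forces in N, time in s.
With the tool pointing down it reaches from about 200 to 875 mm from the base axis. Payload 3.4 kg.
Tool frame: the origin (TCP) lies at the very end of the fingers, on their centre line; the grasp point (between the pads) lies 19 mm behind it; z points along the fingers, y is the line along which they close (so a half turn about z gives the same grasp; the last joint's range is limited). The gripper opens to 94 mm and grips with 3 to 60 N. Pads are 16 mm wide; open, the fingers measure 119 mm over their backs; the gripper's body (75 mm by 177 mm) begins 78 mm behind the grasp point.
Start: joints at [1.062, 0.276, 1.505, -0, 1.361, -0.121], TCP at [217.458, 532.332, 205.493] pointing down, gripper open.
Joint ranges: [-2.89, 2.89], [-0.75, 2.08], [0.22, 2.7], [-1.18, 4.32], [0.11, 2.71], [-2.7, 2.7]. Speed limits (rad/s): [2.57, 2.57, 3.14, 3.14, 3.14, 3.14].

## Interface

Orientations are given as a 3x3 rotation matrix whose columns are the frame's x, y, z axes.
In Python, from station import arm, cams, status gives the robot as it stands (arm), with the cameras (cams) and the readings (status).
- The arm moves only by the shell command python3 nudge.py 'ROWS'. ROWS is a JSON list of rows, 1 to 5 of them, each an object with the fields jaw (the opening from 0.0 (shut) to 1.0 (fully open)), sx, sy, sz (the shift in mm), ax, ay, az (a rotation vector in rad); a field left out counts as zero (the opening has to be given); each row shifts and turns the commanded pose from where the row before left it, along the tool's axes as they then stand; what a row does not reach is not made up. A row lasts 1/12 s, in which the tool goes at most 41.7 mm and 0.125 rad, less where a joint would pass 70% of its speed; a pose out of reach is approached as far as the arm can. The fingers move at their own pace and stop on an object; the grip force is fixed at half the most. Time passes only in rows, so rows that do not move let the fingers close. It prints the time, the measured TCP pose, the force, the opening and the grip force at its end. Input that does not fit is refused with a message, and nothing moves.
- status.state(): the state, without advancing time (a new reading comes with each control period).
- cams.camera(name): name is "scene" or "top" or "wrist"; returns a dict with "frame" (400x640x3 uint8, blue, green, red), "vertical_fov" (degrees; the focal length in pixels is half the picture's height over the tangent of half this angle, whatever the lens; pixels are square), "cx", "cy" (the principal point, pixels), "rvec" (rotation vector, rad) and "tvec" (3), from world to camera coordinates, as OpenCV has them. Camera axes: x right, y down, z forward; pixel columns grow to the right and rows downward; lengths in mm; the calibration is good to about 2 mm. A picture is of the moment at which its call begins. There is no depth.
- arm.hand_in(): hands the job in; it is judged then, once.
The state is a dict: "time_s": time; "joints": joint angles; "joint_vel": joint speeds; "tau": joint torques, N m; "ee_pos": TCP position; "tool_rot": TCP orientation; "ft_force": force on the tool from outside, world axes, zero at the start; "torque": the same for the moment, N m; "width": opening from 0.0 (shut) to 1.0 (fully open); "grasp_force": force on a finger pad.
Only numpy, scipy, OpenCV 4.12 (cv2) and the standard library are available. Lean on these libraries where they do the work, as an engineer would, in place of code of your own. Each camera call takes 0.05 s, during which the arm holds its last target. There are 200 camera calls.

## Task

Set the culture dish, in its square adapter plate, into the framed seat of the specimen stage so that it lies flat and fully home. Then clamp it: turn the sprung handle clockwise by its upright grip, feeling it climb its cam and stop as soon as it has dropped into the low notch, never forcing it, and leave it there. Leave the other things on the bench where they are.

Things in the scene. Friction and masses are not known exactly. Their poses are not given: they have to be found in the camera images.
- stage: Fixed black specimen stage, a block 160 (x) x 210 (y) x 40 mm high, at various places and yaws. Origin under its centre on the bench, x and y along its sides, z up. At its -y end is the seat, at its +y end the clamp: a brass cam ring (25 to 35 mm from the hub axis, up to 63 mm above the bench) with an aluminium handle over it.
- seat (a point): Centre of the seat's floor, at the stage's (0, -40, 40) mm. The seat is a square 94 x 94 mm inside an aluminium frame 6 mm wide and 6 mm high (top 46 mm above the bench), sides parallel to the stage's x and y.
- hub (a point): On the upright axis the handle turns about, at the stage's (0, 50, 40) mm. The cam ring round it has a flat, a ramp of 0.5 rad rising 6 mm, a flat crest of 0.1 rad, then the notch, 10 mm below the crest, with a solid end wall behind. The ring is set differently each time: the notch's middle lies anywhere from 0.78 to 1.74 rad of handle angle. In the notch the handle has 0.04 rad of play.
- grip (a point): On the axis of the handle's upright black round grip: 16 mm across, 50 mm tall, 75 mm from the hub axis, fixed on a flat arm. This point is 112 mm above the bench at the start, when the grip reaches from 78 (top of the arm) to 128 mm. Handle and grip rise and sink together: 6 mm up on the cam's crest, 4 mm below the start height in the notch.
- nose (a point): Underside of the foot on the handle's nose, across the hub from the grip (bent 0.3 rad from straight), 50 mm from the hub axis and 54 mm above the bench at the start. The foot is 12 x 14 mm. Clamped, it stays 2 mm above the edge of a seated adapter plate and keeps it captive, clear of the dish.
- handle (a joint): Handle angle, rad, growing clockwise seen from above; starts from -0.15 to 0. At 0 the grip points from the hub to the stage's -x. A spring (7 to 11 N) presses the handle down on the cam: turning up the ramp takes 3 to 10 N at the grip; over the notch it drops by itself. It stays where left, except on the ramp. Never load it with over 20 N, squeezing included; the end wall is hard.
- adapter: Loose: dark square adapter plate 90 x 90 x 8 mm carrying, fixed at its centre, a clear round closed culture dish 54 mm across and 16 mm high (from 8 to 24 mm above the plate's underside). 0.1 to 0.25 kg in all. Origin at the centre of its underside, x and y along its sides, z up. Lies flat on the bench; any of its four quarter turns fits the seat. It can be grasped across the dish.
- control_box: Bystander: white control box 85 x 115 x 45 mm with a black knob up to 95 mm. Origin under its centre.
- objective: Bystander: metal microscope objective standing upright, 30 mm across, 52 mm tall. Origin under its centre.
- reagent: Bystander: amber jar 60 mm across, 110 mm tall. Origin under its centre.

How it is judged (in metres and radians):
On the way, in this order (a step that is already met when the one before it is completed fails the run):
1. the adapter plate with the dish lies flat in the seat, let go (horizontal distance between adapter and seat below 0.005 m and z of adapter in the frame of stage between 0.037 and 0.0425 m and angle between adapter's own z axis and vertical below 0.04 rad and contact force between the fingers and adapter below 0.1 N), for 0.2 s.
2. with the adapter in the seat, the handle rides up on the cam (grip at least 3 mm above its start height) (horizontal distance between adapter and seat below 0.005 m and z of adapter in the frame of stage between 0.037 and 0.0425 m and angle between adapter's own z axis and vertical below 0.04 rad and z of grip in the frame of stage above 0.115 m), for 0.05 s.
At the end, for the whole second after the job is handed in: The adapter plate lies flat in the seat (centre within 5 mm of the seat's, underside within 2.5 mm of its floor, tilt under 0.04 rad); the handle is turned past 0.65 rad and has dropped into the notch, its grip at least 2.5 mm lower than at the start; all at rest (horizontal distance between adapter and seat below 0.005 m and z of adapter in the frame of stage between 0.037 and 0.0425 m and angle between adapter's own z axis and vertical below 0.04 rad and z of grip in the frame of stage below 0.1095 m and value of joint handle above 0.65 rad and velocity of joint handle between -0.1 and 0.1 rad/s and linear speed of adapter below 0.02 m/s); the robot touches nothing.
It fails at once if the robot loads the stage or its clamp handle with more than 20 N (contact force between any of the fingers, the arm and stage above 20 N).
It fails at once if a bystander (control box, objective or jar) is shifted by more than 20 mm or tipped (distance of any of control_box, objective, reagent from where it was at the start of the episode above 0.02 m or angle between any of control_box, objective, reagent's own z axis and vertical above 0.3 rad).
It also fails if it takes over 67 s, if anything falls off the work surface, if the arm or the gripper's body presses on something with over 40 N, if the wrist force passes 120 N, or if a joint passes its speed limit or range.

## Working session

There is one attempt and no reset: what is moved stays moved. The work goes in short steps, Python scripts to look and compute and a shell command to move; the robot and the scene stay as the last step left them, time stands still between calls to the robot, and variables do not carry over. Pictures are saved under pics/ and viewed, at most 10 in all, crops included, and the job is handed in when it is done.

```bash
ls; mkdir -p pics; cat > h.py <<'E'
import numpy as np,cv2,pickle
from station import arm, cams, status
def cam(n,tag):
    c=cams.camera(n); cv2.imwrite(f'pics/{tag}.png',c['frame']); pickle.dump(c,open(f'pics/{tag}.pkl','wb')); return c
def load(tag): return pickle.load(open(f'pics/{tag}.pkl','rb'))
def geo(c):
    R=cv2.Rodrigues(np.array(c['rvec'],float))[0]; t=np.array(c['tvec'],float).ravel()
    f=200/np.tan(np.radians(c['vertical_fov'])/2)
    return R,t,f
def ray(c,u,v):
    R,t,f=geo(c); d=R.T@np.array([(u-c['cx'])/f,(v-c['cy'])/f,1]); return -R.T@t,d/np.linalg.norm(d)
def onz(c,u,v,z):
    o,d=ray(c,u,v); return o+d*(z-o[2])/d[2]
def proj(c,p):
    R,t,f=geo(c); q=R@np.asarray(p,float)+t; return np.array([c['cx']+f*q[0]/q[2],c['cy']+f*q[1]/q[2]])
def tri(obs):
    A=np.zeros((3,3));b=np.zeros(3);
    for c,u,v in obs:
        o,d=ray(c,u,v);M=np.eye(3)-np.outer(d,d);A+=M;b+=M@o
    p=np.linalg.solve(A,b)
    return p,[np.linalg.norm(np.cross(p-ray(c,u,v)[0],ray(c,u,v)[1])) for c,u,v in obs]
E
python3 - <<'E'
from h import *
for n in('top','scene','wrist'):
    c=cam(n,n+'0'); print(n,c['vertical_fov'],c['cx'],c['cy'],ray(c,320,200))
s=status.state(); print(s)
E
```

```text
nudge.py
pics
station.py
top 55.592972421928486 316.9533346719095 203.28177258586544 (array([ 295.18121042,   11.93114165, 1182.7635635 ]), array([ 0.24059535, -0.02015022, -0.97041633]))
scene 55.073542106865055 316.0551585917857 198.18593445356632 (array([1101.51253469, -801.14040582,  710.3993661 ]), array([-0.45978742,  0.70869527, -0.53511358]))
wrist 66.45325303312622 323.91049778020897 197.58983072377092 (array([154.14331512, 557.63772643, 384.58657356]), array([ 0.21830887, -0.10480602, -0.97023551]))
{'time_s': 0.15, 'joints': array([ 1.06199379e+00,  2.76417798e-01,  1.50581932e+00, -1.24528490e-05,
        1.36070106e+00, -1.21014702e-01]), 'joint_vel': array([ 0.00071937, -0.00046514, -0.00277582,  0.0004365 , -0.0016615 ,
       -0.00117185]), 'tau': array([ 1.19390792e-03, -4.04926515e+01, -2.37432933e+01,  7.02675199e-02,
        3.14857252e-02, -7.65581262e-05]), 'ee_pos': array([217.24189624, 531.92743404, 204.83083018]), 'tool_rot': array([[-9.25748774e-01,  3.78138589e-01, -6.44814598e-04],
       [ 3.78139109e-01,  9.25748032e-01, -1.18102317e-03],
       [ 1.50345409e-04, -1.33716037e-03, -9.99999095e-01]]), 'ft_force': array([-0.25716226, -0.41565478,  0.96628241]), 'torque': array([-0.01900842,  0.05434925,  0.00253758]), 'grasp_force': 0.0, 'width': 0.9981901274845761}
```

View pics/top0.png

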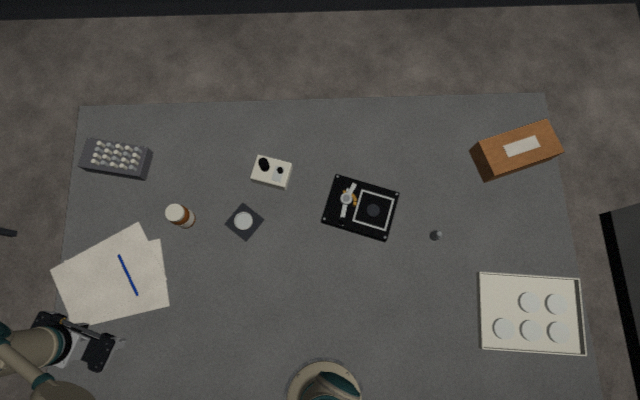

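View pics/scene0.png

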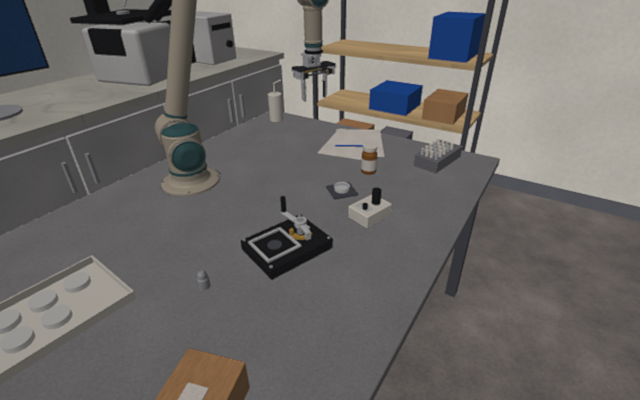

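The top view shows the stage near px (360,208) with its clamp on the left, the adapter with its dish at (245,221), the control box at (271,172), the jar at (180,214) and the objective at (436,236). The scene view shows the same layout. I'll enlarge the relevant areas and take rough positions.

```bash
python3 - <<'E'
from h import *
c=load('top0');s=load('scene0')
a=cv2.resize(c['frame'][165:250,215:415],None,fx=4,fy=4,interpolation=cv2.INTER_CUBIC)
b=cv2.resize(s['frame'][170:280,230:400],None,fx=4,fy=4,interpolation=cv2.INTER_CUBIC)[:260*4]
im=np.zeros((340,800,3),np.uint8); im[:]=a
cv2.imwrite('pics/a.png',cv2.convertScaleAbs(im,alpha=1.6)); cv2.imwrite('pics/b.png',cv2.convertScaleAbs(b,alpha=1.6))
for n,u,v,z in[('adapter',245,221,4),('stage',360,208,40),('box',271,172,45),('jar',176,212,110),('obj',436,236,50)]: print(n,onz(c,u,v,z).round())
E
```

```text
adapter [527. 227.   4.]
stage [ 549. -134.   40.]
box [673. 139.  45.]
jar [540. 407. 110.]
obj [ 453. -357.   50.]
```

View pics/a.png

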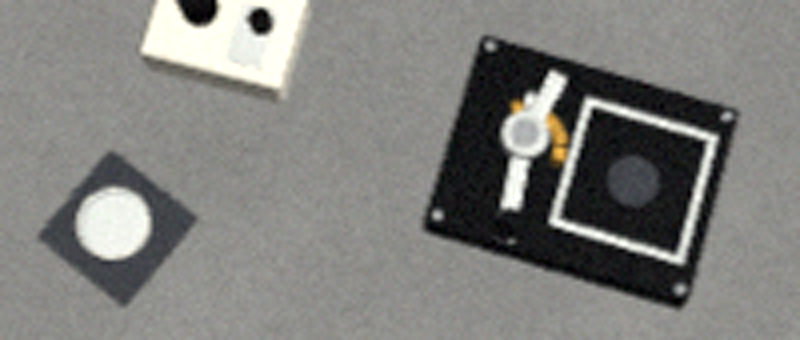

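View pics/b.png

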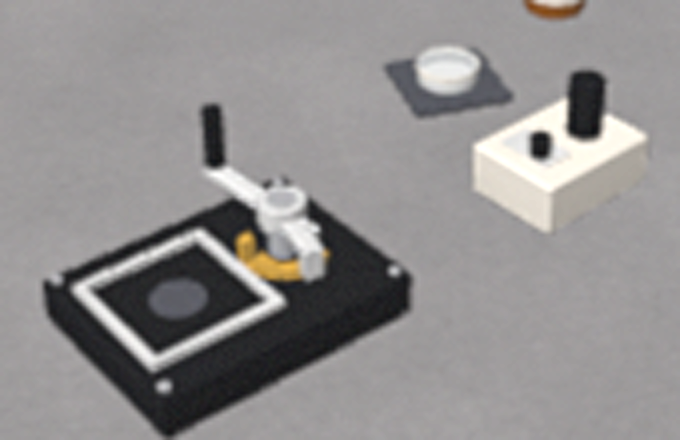

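The enlarged top view shows the adapter's corners at crop (112,152), (197,218), (125,306), (38,236), its dish at (113,224), the seat frame's corners at (588,97), (718,133), (682,265), (550,222), and the grip near (509,228), pointing toward the robot. The enlarged scene view shows the frame's corners at (200,229), (287,300), (153,370), (72,290), and the upright grip from (210,105) to (214,165).

```bash
python3 - <<'E'
from h import *
c=load('top0');s=load('scene0')
A=lambda u,v:(c,215+u/4-.375,165+v/4-.375)
B=lambda u,v:(s,230+u/4-.375,170+v/4-.375)
P=[]
for n,a,b in[('++',(588,97),(287,300)),('+-',(718,133),(153,370)),('--',(682,265),(72,290)),('-+',(550,222),(200,229)),
 ('ad far',(112,152),(512,98)),('ad-y',(197,218),(418,115)),('ad near',(125,306),(387,68)),('ad+y',(38,236),(480,50)),('dish',(113,224),(447,60)),('griptop',(504,216),(210,107)),('hubtop',(526,131),(284,200))]:
    p,e=tri([A(*a),B(*b)]); P.append(p); print(n,p.round(1),np.round(e,1))
P=np.array(P); print('seat',P[:4].mean(0),'yaw',np.arctan2(*(P[0]+P[1]-P[2]-P[3])[[1,0]]), np.arctan2(*(P[0]+P[3]-P[1]-P[2])[[0,1]]))
print('ad',P[4:8].mean(0))
E
```

```text
++ [ 609.2 -141.5   46.3] [1.3 1.3]
+- [ 575.9 -242.2   44. ] [0.9 0.9]
-- [ 474.  -206.4   42.9] [0.6 0.6]
-+ [ 510.  -107.4   47.2] [0.4 0.4]
ad far [587.1 234.7   4.6] [0.1 0.1]
ad-y [531.2 167.1   4.9] [0.3 0.3]
ad near [464.  224.    2.9] [0.8 0.8]
ad+y [521.9 292.9   5. ] [1.4 1.4]
dish [524.2 229.1  27. ] [0.2 0.2]
griptop [498.5 -68.1 127.8] [2.5 2.5]
hubtop [573.  -89.   85.1] [0.3 0.3]
seat [ 542.26821124 -174.38529398   45.08960966] yaw -0.33467140348486923 0.33381710395418907
ad [526.08472116 229.69597503   4.36871026]
```

Every measured height matches: frame 45 (should be 46), plate about 5 to 8, grip top 128. The hub found agrees with seat plus 90 mm. Stage yaw is -0.334, adapter yaw about -0.705, handle about -0.06. Next I move above the adapter.

```bash
python3 nudge.py '[{"jaw": 1,"az": 0.106},{"jaw": 1,"az": 0.106},{"jaw": 1,"az": 0.105}]'; python3 nudge.py '[{"jaw": 1,"sx": -36,"sy": -2.5},{"jaw": 1,"sx": -36,"sy": -2.5},{"jaw": 1,"sx": -36,"sy": -2.5},{"jaw": 1,"sx": -36,"sy": -2.5},{"jaw": 1,"sx": -36,"sy": -2.5}]'; python3 nudge.py '[{"jaw": 1,"sx": -36,"sy": -2.5},{"jaw": 1,"sx": -36,"sy": -2.5},{"jaw": 1,"sx": -36,"sy": -2.5},{"jaw": 1,"sx": -36,"sy": -2.5}]';python3 nudge.py '[{"jaw": 1,"sx": -36,"sy": -2.5},{"jaw": 1,"sx": -36,"sy": -2.5},{"jaw": 1,"sx": -36,"sy": -2.5},{"jaw": 1},{"jaw": 1}]'
python3 - <<'E'
from h import *
c=cam('wrist','w1'); s=status.state(); print(s['ee_pos'],s['tool_rot'].round(4),s['joints'].round(3))
cv2.imwrite('pics/w1b.png',cv2.convertScaleAbs(c['frame'],alpha=1.5))
for p in[(524,229,24),(526,230,8)]: print(proj(c,p))
E
```

```text
time_s: 0.4
ee_pos: [217.3, 532.1, 205.1]
tool_rot: [[-0.758, 0.652, -0.0], [0.652, 0.758, -0.001], [-0.0, -0.001, -1.0]]
ft_force: [0.4, -0.7, -0.6]
width: 1.002
grasp_force: 0.0
time_s: 0.82
ee_pos: [347.1, 404.8, 205.3]
tool_rot: [[-0.762, 0.647, -0.0], [0.647, 0.762, -0.0], [0.0, -0.0, -1.0]]
ft_force: [-0.3, -0.0, 1.1]
width: 1.002
grasp_force: 0.0
time_s: 1.15
ee_pos: [450.5, 303.7, 205.3]
tool_rot: [[-0.762, 0.648, -0.0], [0.648, 0.762, -0.0], [0.0, -0.0, -1.0]]
ft_force: [0.3, 0.6, -0.6]
width: 0.999
grasp_force: 0.0
time_s: 1.57
ee_pos: [527.9, 228.2, 204.8]
tool_rot: [[-0.76, 0.65, -0.001], [0.65, 0.76, -0.0], [0.001, -0.001, -1.0]]
ft_force: [-0.5, 0.5, 1.1]
width: 1.0
grasp_force: 0.0
[526.7962168  229.28668599 204.90446463] [[-7.607e-01  6.491e-01 -1.800e-03]
 [ 6.491e-01  7.607e-01  4.000e-04]
 [ 1.600e-03 -8.000e-04 -1.000e+00]] [ 2.890e-01  2.760e-01  1.506e+00  1.000e-03  1.361e+00 -5.760e-01]
[322.81790114 179.58686635]
[324.52805405 178.01798945]
```

View pics/w1b.png

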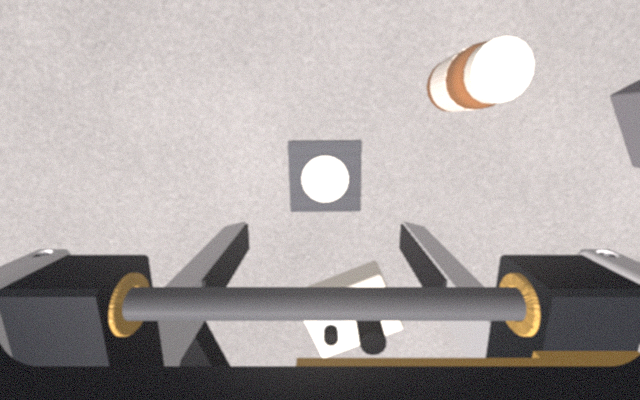

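The wrist view shows the plate square from (289,140) to (361,211), nearly aligned with the fingers, with the dish at (325,179), about 2 px from the prediction. I'll segment it for a finer fit.

```bash
cat >> h.py <<'E'
def blob(m,u,v):
    m=cv2.morphologyEx(m.astype(np.uint8),cv2.MORPH_OPEN,np.ones((3,3)))
    n,l,st,ce=cv2.connectedComponentsWithStats(m)
    k=l[int(v),int(u)]; return (l==k).astype(np.uint8)
E
python3 - <<'E'
from h import *
c=load('w1'); g=cv2.cvtColor(c['frame'],cv2.COLOR_BGR2GRAY); b0=g[120:230,270:380]
print(g[150,295],g[179,325],g[120,260])
t=(int(g[150,295])+int(g[120,260]))/2
pl=blob(g<t,295,150); di=blob(g>(int(g[120,260])+int(g[179,325]))/2,325,179)
k=cv2.findContours(pl,cv2.RETR_EXTERNAL,cv2.CHAIN_APPROX_NONE)[0][0]
r=cv2.minAreaRect(k); print(r); q=np.array([onz(c,u,v,8) for u,v in cv2.boxPoints(r)]); print(q.round(1),q.mean(0)); 
e=np.diff(np.vstack([q,q[:1]]),axis=0); print(np.linalg.norm(e,axis=1),np.arctan2(e[:,1],e[:,0]))
k=cv2.findContours(di,cv2.RETR_EXTERNAL,cv2.CHAIN_APPROX_NONE)[0][0]; el=cv2.fitEllipse(k); print(el,onz(c,*el[0],24))
top=load('top0'); print(tri([(c,*el[0]),(top,215+113/4-.375,165+224/4-.375),(load('scene0'),230+447/4-.375,170+60/4-.375)]))
E
```

```text
93 218 141
((324.5, 175.5), (71.0, 73.0), 90.0)
[[461.6 226.7   8. ]
 [519.3 294.    8. ]
 [589.  237.7   8. ]
 [528.1 166.6   8. ]] [524.48978772 231.23738162   8.        ]
[88.61215461 89.59897744 93.61105006 89.62489887] [ 0.86249812 -0.6800179  -2.27879719  2.40578363]
((324.595458984375, 178.510009765625), (45.283721923828125, 45.54874038696289), 92.13142395019531) [524.39197168 231.46736216  24.        ]
(array([524.05012924, 230.45723812,  25.9673117 ]), [np.float64(1.2284964760270811), np.float64(1.2574114686689468), np.float64(0.4690459481265138)])
```

```bash
python3 nudge.py '[{"jaw": 1,"sx": 3,"sz": 35},{"jaw": 1,"sz": 35},{"jaw": 1,"sz": 35},{"jaw": 1,"sz": 35},{"jaw": 1,"sz": 25}]'; python3 nudge.py '[{"jaw": 1,"sz": 15},{"jaw": 1,"sz": 12},{"jaw": 1},{"jaw": 1}]'; python3 -c "
from h import *
s=status.state();print(s['ee_pos'],s['ft_force'],s['tool_rot'].round(4).tolist())"
```

```text
time_s: 2.03
ee_pos: [521.6, 232.6, 38.0]
tool_rot: [[-0.763, 0.646, -0.004], [0.646, 0.763, -0.0], [0.002, -0.003, -1.0]]
ft_force: [-0.3, -0.3, 0.3]
width: 0.999
grasp_force: 0.0
time_s: 2.37
ee_pos: [523.3, 232.6, 13.2]
tool_rot: [[-0.763, 0.647, -0.002], [0.647, 0.763, -0.0], [0.001, -0.001, -1.0]]
ft_force: [0.1, -0.2, -0.6]
width: 0.999
grasp_force: 0.0
[523.30453021 232.59011114  13.1999724 ] [ 0.07882684 -0.22587212 -0.5992825 ] [[-0.7629, 0.6466, -0.0018], [0.6466, 0.7629, -0.0001], [0.0013, -0.0012, -1.0]]
```

```bash
python3 nudge.py '[{"jaw": 1,"sx": -1.5,"sz": 1.5},{"jaw": 0.4},{"jaw": 0.4},{"jaw": 0.4},{"jaw": 0.4}]'; python3 nudge.py '[{"jaw": 0.4},{"jaw": 0.4},{"jaw": 0.4},{"jaw": 0.4},{"jaw": 0.4}]'
```

```text
time_s: 2.78
ee_pos: [526.3, 230.7, 12.6]
tool_rot: [[-0.762, 0.648, 0.001], [0.648, 0.762, 0.0], [-0.001, 0.001, -1.0]]
ft_force: [-0.0, -0.5, -0.2]
width: 0.75
grasp_force: 0.0
time_s: 3.2
ee_pos: [526.1, 230.6, 12.1]
tool_rot: [[-0.762, 0.648, 0.0], [0.648, 0.762, 0.0], [-0.0, 0.0, -1.0]]
ft_force: [0.0, -0.7, 1.1]
width: 0.564
grasp_force: 30.0
```

```bash
python3 nudge.py '[{"jaw": 0.4,"sz": -20},{"jaw": 0.4,"sz": -35},{"jaw": 0.4,"sz": -35},{"jaw": 0.4,"sz": -35},{"jaw": 0.4,"sz": -35}]' | grep -v tool; python3 nudge.py '[{"jaw": 0.4,"az": 0.12},{"jaw": 0.4,"az": 0.12},{"jaw": 0.4,"az": 0.12},{"jaw": 0.4,"az": 0.12},{"jaw": 0.4,"az": 0.12}]'|grep -v tool;  python3 nudge.py '[{"jaw": 0.4,"az": 0.12},{"jaw": 0.4,"az": 0.12},{"jaw": 0.4,"az": 0.12},{"jaw": 0.4,"az": 0.12},{"jaw": 0.4,"az": 0.12}]'
```

```text
time_s: 3.62
ee_pos: [525.1, 230.3, 172.9]
ft_force: [0.8, 0.5, -1.7]
width: 0.565
grasp_force: 30.0
time_s: 4.03
ee_pos: [525.3, 230.4, 171.4]
ft_force: [0.6, 0.0, -2.6]
width: 0.568
grasp_force: 30.0
time_s: 4.45
ee_pos: [525.4, 230.4, 171.2]
tool_rot: [[0.333, 0.943, -0.002], [0.943, -0.333, -0.0], [-0.001, -0.001, -1.0]]
ft_force: [0.5, 0.2, -1.5]
width: 0.568
grasp_force: 30.0
```

```bash
python3 nudge.py '[{"jaw": 0.4,"sx": -34,"sy": 13.5},{"jaw": 0.4,"sx": -34,"sy": 13.5},{"jaw": 0.4,"sx": -34,"sy": 13.5},{"jaw": 0.4,"sx": -34,"sy": 13.5},{"jaw": 0.4,"sx": -34,"sy": 13.5}]' | grep -v tool; python3 nudge.py '[{"jaw": 0.4,"sx": -34,"sy": 13.5},{"jaw": 0.4,"sx": -34,"sy": 13.5},{"jaw": 0.4,"sx": -34,"sy": 13.5},{"jaw": 0.4,"sx": -34,"sy": 13.5},{"jaw": 0.4,"sx": -34,"sy": 13.5}]'|grep -v tool;  python3 nudge.py '[{"jaw": 0.4,"sx": -34,"sy": 13.5},{"jaw": 0.4},{"jaw": 0.4},{"jaw": 0.4}]'
python3 - <<'E'
from h import *
c=cam('wrist','w2'); s=status.state(); print(s['ee_pos'],s['tool_rot'].round(4),s['joints'].round(3))
cv2.imwrite('pics/w2b.png',cv2.convertScaleAbs(c['frame'],alpha=1.7))
cam('top','top2');cam('scene','scene2')
E
```

```text
time_s: 4.87
ee_pos: [533.2, 46.4, 171.4]
ft_force: [0.7, -0.1, -1.5]
width: 0.565
grasp_force: 30.0
time_s: 5.28
ee_pos: [541.3, -136.5, 171.4]
ft_force: [-0.1, -0.5, -1.7]
width: 0.566
grasp_force: 30.0
time_s: 5.62
ee_pos: [543.0, -170.9, 171.2]
tool_rot: [[0.329, 0.944, -0.002], [0.944, -0.329, 0.002], [0.001, -0.002, -1.0]]
ft_force: [-0.3, 0.3, -3.0]
width: 0.573
grasp_force: 30.0
[ 543.04589141 -170.25144142  171.39632236] [[ 0.3275  0.9449 -0.0014]
 [ 0.9449 -0.3275  0.0015]
 [ 0.001  -0.0018 -1.    ]] [-4.270e-01  2.890e-01  1.573e+00  1.000e-03  1.282e+00 -9.300e-02]
```

View pics/w2b.png

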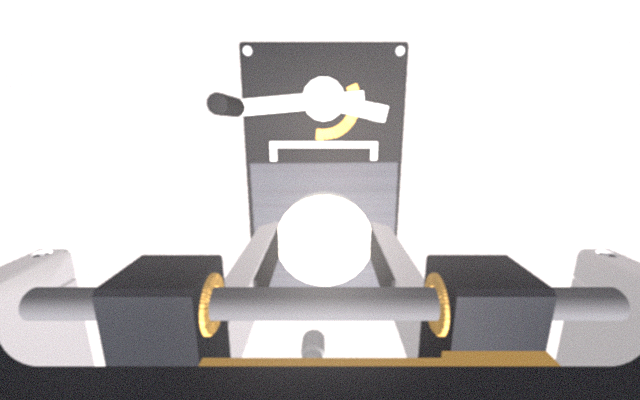

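The wrist view shows the held plate square to the stage: far edge at row 162, columns 250 to 399, dish at (324,240). The frame's far corners are at (269,141) and (379,141), the stage screws at (247,50) and (400,50), the grip top at (215,103) and the hub at (323,99). I'll compute the plate's pose relative to the seat.

```bash
python3 - <<'E'
from h import *
c=load('w2'); f=c['frame']
L,R=onz(c,268.5,141,46),onz(c,379,141,46); print('frame corners',L,R,np.linalg.norm(R-L))
sl,sr=onz(c,247,50,40),onz(c,400,50,40); print('screws',sl,sr,np.linalg.norm(sl-sr))
pl,pr=onz(c,250,162.5,167.5),onz(c,399,162.5,167.5); print('plate',pl,pr,np.linalg.norm(pl-pr))
el=onz(c,324,240,183.5); print('dish',el)
ang=lambda a:np.arctan2(a[1],a[0]); print([ang(x) for x in(R-L,sr-sl,pr-pl)])
y=-.334; X=np.array([np.cos(y),np.sin(y),0]);Y=np.array([-np.sin(y),np.cos(y),0])
print('seat est',(L+R)/2-53*Y,'adapter',(pl+pr)/2-45*Y)
print('hub',onz(c,323,99,85)); print('grip',tri([(c,215,103),(load('top0'),215+504/4-.375,165+216/4-.375),(load('scene0'),230+210/4-.375,170+107/4-.375)]))
# plate/frame profile columns
g=cv2.cvtColor(f,cv2.COLOR_BGR2GRAY); print(g[135:170,324].tolist(), g[150,262:284].tolist(),g[150,366:388].tolist()); print(g[180,240:262].tolist(),g[180,388:410].tolist())
E
```

```text
frame corners [ 507.41541614 -104.28917313   46.        ] [ 610.1203914  -140.01985868   46.        ] 108.74278749033616
screws [518.24662986 -19.25517108  40.        ] [653.88669093 -66.57244422  40.        ] 143.65636256633817
plate [ 515.17602287 -113.65747817  167.5       ] [ 599.90420504 -143.11349389  167.5       ] 89.70240641023746
dish [ 543.0777329  -169.27007022  183.5       ]
[np.float64(-0.3347995116816498), np.float64(-0.33564494395686484), np.float64(-0.33458251745284096)]
seat est [ 541.39320022 -172.22566205   46.        ] adapter [ 542.78800716 -170.89872333  167.5       ]
hub [570.33683228 -87.55770306  85.        ]
grip (array([498.08244901, -68.16881626, 128.0804627 ]), [np.float64(0.8637565863006593), np.float64(2.917480864306072), np.float64(2.2008242690792987)])
[197, 188, 180, 169, 137, 125, 191, 234, 242, 243, 244, 240, 216, 138, 83, 71, 74, 80, 74, 74, 76, 77, 79, 71, 81, 70, 78, 84, 95, 104, 106, 108, 104, 109, 112] [68, 68, 66, 70, 70, 63, 74, 140, 213, 240, 241, 240, 239, 233, 185, 121, 77, 67, 62, 69, 62, 70] [77, 68, 68, 91, 154, 222, 241, 244, 243, 244, 239, 187, 115, 77, 75, 67, 72, 78, 68, 73, 69, 74]
[174, 170, 171, 172, 173, 159, 140, 95, 71, 66, 83, 95, 105, 102, 106, 106, 105, 106, 103, 108, 105, 109] [102, 110, 103, 110, 110, 109, 105, 107, 98, 86, 74, 90, 130, 157, 168, 176, 174, 176, 176, 173, 165, 164]
```

```bash
python3 nudge.py '[{"jaw": 0.4,"sx": -2,"sy": -1,"sz": 20},{"jaw": 0.4,"sz": 30},{"jaw": 0.4,"sz": 30},{"jaw": 0.4,"sz": 20},{"jaw": 0.4,"sz": 7}]' | grep -v tool; python3 nudge.py '[{"jaw": 0.4},{"jaw": 0.4},{"jaw": 0.4}]'
python3 - <<'E'
from h import *
c=cam('wrist','w3'); s=status.state(); print(s['ee_pos'],s['tool_rot'].round(4))
a=cv2.resize(c['frame'][60:260,170:470],None,fx=2.66,fy=2.66,interpolation=cv2.INTER_CUBIC)
cv2.imwrite('pics/w3b.png',cv2.convertScaleAbs(a,alpha=1.7))
E
```

```text
time_s: 6.18
ee_pos: [539.7, -170.5, 61.9]
ft_force: [-0.0, 1.3, -2.0]
width: 0.566
grasp_force: 30.0
time_s: 6.43
ee_pos: [543.5, -173.2, 66.6]
tool_rot: [[0.327, 0.945, 0.003], [0.945, -0.327, -0.001], [-0.0, 0.003, -1.0]]
ft_force: [-0.0, 0.1, -1.9]
width: 0.569
grasp_force: 30.0
[ 543.50841924 -173.26891379   66.72227462] [[ 3.273e-01  9.449e-01  3.300e-03]
 [ 9.449e-01 -3.273e-01 -1.400e-03]
 [-2.000e-04  3.600e-03 -1.000e+00]]
```

View pics/w3b.png

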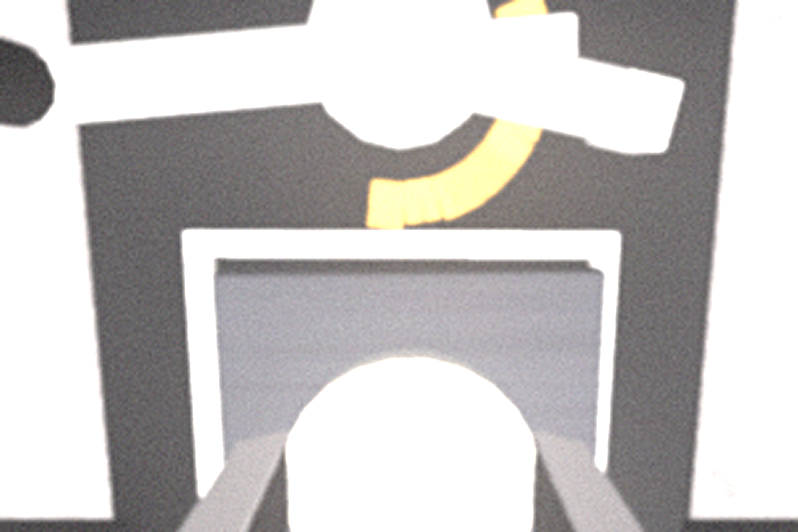

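The zoomed wrist view shows the frame's outer far corners at crop (183,230) and (620,232), the plate's far edge at row 270 from column 217 to 602, and a thin dark gap between the two. The plate sits slightly to the right.

```bash
python3 - <<'E'
from h import *
c=load('w3'); k=300/798
P=lambda u,v,z:onz(c,170+(u+.5)*k-.5,60+(v+.5)*k-.5,z)
y=-.3345; X=np.array([np.cos(y),np.sin(y),0]);Y=np.array([-np.sin(y),np.cos(y),0])
L,R=P(183,230,46),P(620,231,46); li,ri=P(217,260,46),P(602,260,46)
F=(L+R)/2-53*Y; print('seat',F,np.linalg.norm(R-L),'innerYedge',(li-F)@Y)
for z in(61,62.5):
    l,r=P(217,270,z),P(603,270,z); A=(l+r)/2-45*Y
    print(z,'ad',A,np.linalg.norm(r-l),'err stage x,y',(F-A)@X,(F-A)@Y,'ang',np.arctan2(*(r-l)[[1,0]]),np.arctan2(*(R-L)[[1,0]]))
print(np.linalg.norm(P(287,450,78.5)-P(537,450,78.5)),'dish')
o=c['tvec'];print(ray(c,320,200)[0])
E
```

```text
seat [ 541.16320212 -172.00135516   46.        ] 106.63759455777588 innerYedge 45.78230855529733
61 ad [ 543.13730102 -172.5219044    61.        ] 88.14651225868803 err stage x,y -2.0355783423891696 -0.15639301615183876 ang -0.3336606057109338 -0.3358115825525527
62.5 ad [ 543.19294291 -172.35130347   62.5       ] 87.43355952648926 err stage x,y -2.032128504885447 -0.33580537466511057 ang -0.333660605710934 -0.3358115825525527
54.550088126832364 dish
[ 564.78999538 -108.92365943  246.45376491]
```

```bash
python3 nudge.py '[{"jaw": 0.4,"sy": -2,"sz": 2},{"jaw": 0.4,"sz": 2},{"jaw": 0.4},{"jaw": 0.4},{"jaw": 0.4}]'
python3 - <<'E'
from h import *
c=cam('wrist','w4'); s=status.state(); print(s['ee_pos'],s['ft_force'])
a=cv2.resize(c['frame'][130:250,220:420],None,fx=4,fy=4,interpolation=cv2.INTER_CUBIC)
cv2.imwrite('pics/w4b.png',cv2.convertScaleAbs(a,alpha=1.5))
E
```

```text
time_s: 6.9
ee_pos: [540.2, -172.4, 61.1]
tool_rot: [[0.328, 0.945, 0.0], [0.945, -0.328, -0.0], [0.0, 0.0, -1.0]]
ft_force: [0.0, 0.0, -1.2]
width: 0.563
grasp_force: 30.0
[ 540.20740068 -172.43596118   61.05714461] [-0.2499636  -0.57398704 -2.22012274]
```

View pics/w4b.png

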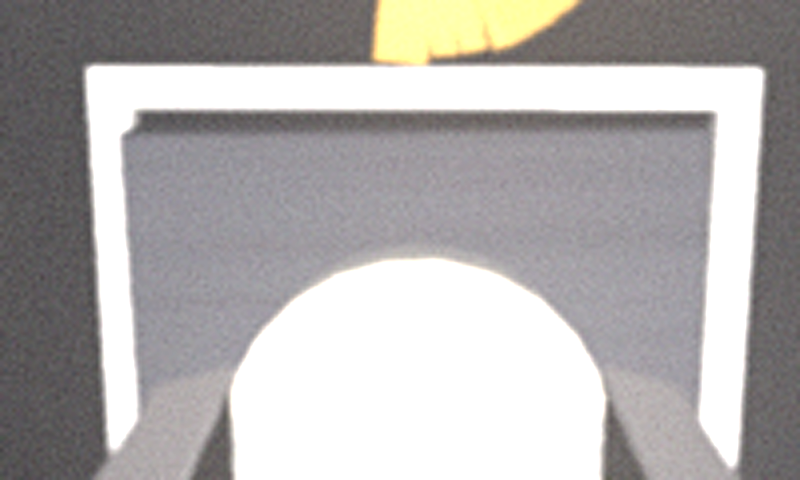

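The view shows the frame's outer corners at crop (86,67) and (765,69), the plate from column 122 to 712 at row 130. The plate is now about 1.3 mm too far left. I'll check the fit along y as well.

```bash
python3 - <<'E'
from h import *
c=load('w4'); k=1/4
P=lambda u,v,z:onz(c,220+(u+.5)*k-.5,130+(v+.5)*k-.5,z)
y=-.3345; X=np.array([np.cos(y),np.sin(y),0]);Y=np.array([-np.sin(y),np.cos(y),0])
L,R=P(86,67,46),P(765,69,46); F=(L+R)/2-53*Y; print('seat',F,np.linalg.norm(R-L))
for z in(55,57,59):
    l,r=P(123,131,z),P(713,131,z); A=(l+r)/2-45*Y
    print(z,A,np.linalg.norm(r-l),'move x,y',(F-A)@X,(F-A)@Y,np.arctan2(*(r-l)[[1,0]]),np.arctan2(*(R-L)[[1,0]]))
E
```

```text
seat [ 541.1417437  -172.19792464   46.        ] 107.1875268499696
55 [ 539.74237654 -172.60699211   55.        ] 89.9171226349469 move x,y 1.187511052563499 0.8458026679214282 -0.3341752576552393 -0.33712480055120864
57 [ 539.82333709 -172.37422426   57.        ] 88.95003431784208 move x,y 1.1874547391833232 0.5993569738179175 -0.3341752576552393 -0.33712480055120864
59 [ 539.90429765 -172.14145641   59.        ] 87.98294600073724 move x,y 1.1873984258031565 0.35291127971438013 -0.33417525765523937 -0.33712480055120864
```

```bash
python3 nudge.py '[{"jaw": 0.4,"sx": 0.5,"sy": 1.2},{"jaw": 0.4,"sz": 2},{"jaw": 0.4,"sz": 2},{"jaw": 0.4}]'|grep -v tool; python3 nudge.py '[{"jaw": 0.4,"sz": 1},{"jaw": 0.4,"sz": 1},{"jaw": 0.4}]'|grep -v tool;  python3 nudge.py '[{"jaw": 0.4,"sz": 1},{"jaw": 0.4},{"jaw": 0.4}]'
```

```text
time_s: 7.28
ee_pos: [541.1, -172.1, 56.4]
ft_force: [-0.5, -0.4, -2.5]
width: 0.568
grasp_force: 30.0
time_s: 7.53
ee_pos: [541.3, -172.2, 54.7]
ft_force: [-0.1, 0.1, -1.5]
width: 0.567
grasp_force: 30.0
time_s: 7.78
ee_pos: [541.4, -172.2, 53.9]
tool_rot: [[0.328, 0.945, -0.0], [0.945, -0.328, 0.0], [0.0, -0.0, -1.0]]
ft_force: [-0.0, -0.7, -2.3]
width: 0.569
grasp_force: 30.0
```

```bash
python3 nudge.py '[{"jaw": 0.4,"sz": 1},{"jaw": 0.4},{"jaw": 0.4}]'|grep -v tool; python3 nudge.py '[{"jaw": 0.4,"sz": 0.7},{"jaw": 0.4},{"jaw": 0.4}]'
```

```text
time_s: 8.03
ee_pos: [541.4, -172.2, 52.9]
ft_force: [0.9, -0.9, -1.8]
width: 0.566
grasp_force: 30.0
time_s: 8.28
ee_pos: [541.4, -172.2, 52.2]
tool_rot: [[0.328, 0.945, -0.0], [0.945, -0.328, 0.0], [0.0, -0.0, -1.0]]
ft_force: [-0.7, -0.6, -2.3]
width: 0.566
grasp_force: 30.0
```

```bash
python3 nudge.py '[{"jaw": 0.4,"sz": 0.5},{"jaw": 0.8},{"jaw": 0.8},{"jaw": 0.8},{"jaw": 0.8}]'|grep -v tool; python3 nudge.py '[{"jaw": 0.8,"sz": -10},{"jaw": 0.8,"sz": -30},{"jaw": 0.8,"sz": -35},{"jaw": 0.8,"sz": -35},{"jaw": 0.8,"sz": -20}]' ; python3 nudge.py '[{"jaw": 0.8},{"jaw": 0.8},{"jaw": 0.8}]'
python3 - <<'E'
from h import *
c=cam('wrist','w5'); s=status.state(); print(s['ee_pos'],s['joints'].round(3))
cv2.imwrite('pics/w5b.png',cv2.convertScaleAbs(c['frame'],alpha=1.5))
cam('scene','scene5')
E
```

```text
time_s: 8.7
ee_pos: [541.6, -172.4, 51.9]
ft_force: [-0.7, 0.7, 0.4]
width: 0.789
grasp_force: 0.0
time_s: 9.12
ee_pos: [543.1, -173.0, 186.5]
tool_rot: [[0.328, 0.945, 0.006], [0.945, -0.328, -0.003], [-0.0, 0.006, -1.0]]
ft_force: [0.0, -0.3, 0.0]
width: 0.806
grasp_force: 0.0
time_s: 9.37
ee_pos: [540.7, -171.9, 181.1]
tool_rot: [[0.328, 0.945, -0.001], [0.945, -0.328, 0.001], [0.0, -0.002, -1.0]]
ft_force: [0.3, 0.3, -1.2]
width: 0.802
grasp_force: 0.0
[ 540.37072712 -171.81852744  180.39547684] [-0.431  0.281  1.562  0.     1.302 -0.097]
```

View pics/w5b.png

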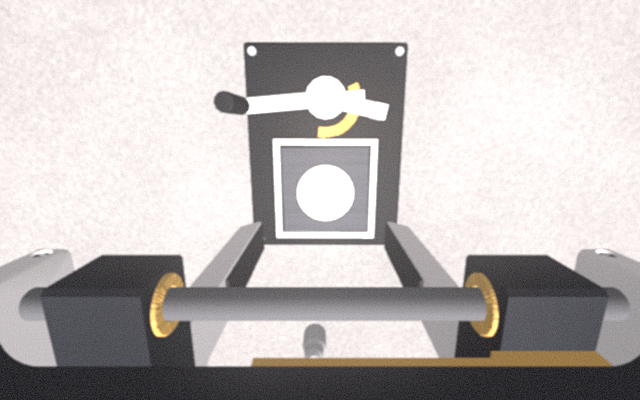

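The view shows the plate inside the frame with an even dark gap all round, corners at (283,147) and (368,231), and the handle untouched with the grip top at (225,102). Next I turn the gripper so the fingers straddle the grip tangentially, without squeezing, and move over it.

```bash
python3 nudge.py '[{"jaw": 0.3,"az": -0.12},{"jaw": 0.3,"az": -0.12},{"jaw": 0.3,"az": -0.12},{"jaw": 0.3,"az": -0.12},{"jaw": 0.3,"az": -0.12}]'|grep -v tool; python3 nudge.py '[{"jaw": 0.3,"az": -0.12},{"jaw": 0.3,"az": -0.12},{"jaw": 0.3,"az": -0.12},{"jaw": 0.3,"az": -0.12},{"jaw": 0.3,"az": -0.12}]'|grep -v tool; python3 nudge.py '[{"jaw": 0.3,"az": -0.12},{"jaw": 0.3,"az": -0.12},{"jaw": 0.3,"az": -0.12},{"jaw": 0.3,"az": -0.07}]' ; python3 nudge.py '[{"jaw": 0.3,"sx": 17.4,"sy": 22.3},{"jaw": 0.3,"sx": 17.4,"sy": 22.3},{"jaw": 0.3,"sx": 17.4,"sy": 22.3},{"jaw": 0.3,"sx": 17.4,"sy": 22.3},{"jaw": 0.3}]'; python3 nudge.py '[{"jaw": 0.3},{"jaw": 0.3},{"jaw": 0.3}]'
python3 - <<'E'
from h import *
c=cam('wrist','w6'); s=status.state(); print(s['ee_pos'],s['joints'].round(3))
cv2.imwrite('pics/w6b.png',cv2.convertScaleAbs(c['frame'],alpha=1.5))
E
```

```text
time_s: 9.88
ee_pos: [540.6, -171.9, 179.9]
ft_force: [-0.6, -0.3, 0.1]
width: 0.482
grasp_force: 0.0
time_s: 10.3
ee_pos: [540.6, -171.9, 180.0]
ft_force: [-1.5, 0.2, 0.2]
width: 0.295
grasp_force: 0.0
time_s: 10.63
ee_pos: [540.6, -171.9, 180.0]
tool_rot: [[-0.964, 0.266, -0.003], [0.266, 0.964, 0.002], [0.003, 0.001, -1.0]]
ft_force: [-0.7, 0.3, -0.1]
width: 0.3
grasp_force: 0.0
time_s: 11.05
ee_pos: [494.9, -63.1, 180.2]
tool_rot: [[-0.963, 0.269, -0.006], [0.269, 0.963, 0.004], [0.006, 0.002, -1.0]]
ft_force: [-1.0, 0.5, -1.0]
width: 0.302
grasp_force: 0.0
time_s: 11.3
ee_pos: [499.1, -68.4, 181.2]
tool_rot: [[-0.962, 0.272, -0.001], [0.272, 0.962, -0.0], [0.0, -0.0, -1.0]]
ft_force: [0.5, -0.2, -0.2]
width: 0.302
grasp_force: 0.0
[499.09055575 -68.48456574 181.29311376] [-0.274  0.185  1.691 -0.     1.266 -1.569]
```

View pics/w6b.png

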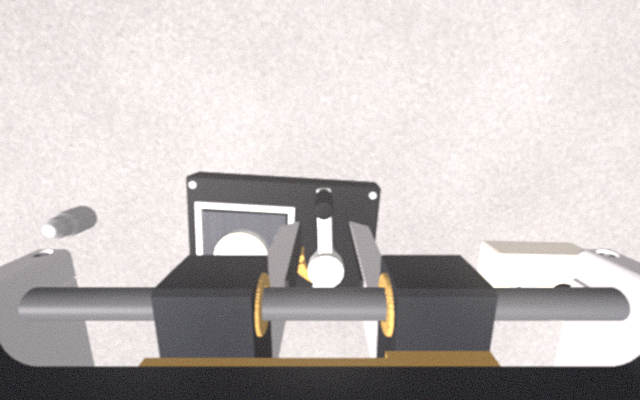

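The view shows the grip midway between the fingers, its top near (324,207), with the arm running down to the hub at (325,267). I'll check against projection.

```bash
python3 - <<'E'
from h import *
c=load('w6')
for p in[(498.6,-67.5,128),(498.6,-67.5,78),(499.1,-68.4,100),(570.7,-87.1,85),(541.2,-172.2,40)]: print(p,proj(c,p).round(1))
g=cv2.cvtColor(c['frame'],cv2.COLOR_BGR2GRAY)
print(g[180:225:1,324].tolist()); print(g[204,308:342].tolist())
E
```

```text
(498.6, -67.5, 128) [325.2 211.5]
(498.6, -67.5, 78) [325.  196.9]
(499.1, -68.4, 100) [324.2 203.5]
(570.7, -87.1, 85) [325.7 272.1]
(541.2, -172.2, 40) [245.8 249. ]
[54, 46, 49, 55, 54, 56, 66, 83, 97, 83, 59, 48, 45, 47, 45, 44, 50, 49, 48, 48, 46, 50, 57, 63, 58, 58, 55, 58, 59, 60, 56, 60, 60, 56, 56, 53, 53, 51, 67, 142, 216, 237, 235, 231, 234]
[59, 61, 58, 62, 61, 58, 56, 53, 52, 54, 54, 55, 63, 61, 60, 64, 58, 60, 59, 59, 51, 55, 49, 48, 49, 52, 59, 52, 59, 58, 60, 62, 57, 52]
```

```bash
python3 nudge.py '[{"jaw": 0.3,"sz": 20},{"jaw": 0.3,"sz": 20},{"jaw": 0.3,"sz": 8},{"jaw": 0.3},{"jaw": 0.3}]'|grep -v tool; python3 nudge.py '[{"jaw": 0.3,"sz": 10},{"jaw": 0.3,"sz": 10},{"jaw": 0.3,"sz": 10},{"jaw": 0.3,"sz": 2},{"jaw": 0.3}]'; python3 nudge.py '[{"jaw": 0.3},{"jaw": 0.3}]'
python3 - <<'E'
from h import *
c=cam('wrist','w7'); cam('scene','scene7'); print(status.state()['ee_pos'],status.state()['ft_force'],status.state()['torque'])
a=cv2.resize(c['frame'][120:300,200:460],None,fx=2,fy=2); 
b=cv2.resize(load('scene7')['frame'][170:280,230:340],None,fx=3,fy=3)[:360]
im=np.zeros((360,850,3),np.uint8); im[:360,:520]=a; im[:330,520:850]=b
cv2.imwrite('pics/w7b.png',cv2.convertScaleAbs(im[:,:800],alpha=1.5))
E
```

```text
time_s: 11.77
ee_pos: [498.8, -68.1, 133.6]
ft_force: [0.0, 0.3, -0.0]
width: 0.301
grasp_force: 0.0
time_s: 12.18
ee_pos: [497.8, -67.3, 100.7]
tool_rot: [[-0.962, 0.271, -0.002], [0.271, 0.962, 0.001], [0.002, 0.0, -1.0]]
ft_force: [0.5, 0.1, 0.0]
width: 0.3
grasp_force: 0.0
time_s: 12.35
ee_pos: [499.0, -67.6, 102.0]
tool_rot: [[-0.963, 0.271, 0.001], [0.271, 0.963, -0.0], [-0.001, 0.0, -1.0]]
ft_force: [-0.8, 0.5, 0.6]
width: 0.299
grasp_force: 0.0
[499.05834014 -67.60852179 102.19689054] [ 0.05609244  0.39865793 -0.45642886] [ 0.02229949 -0.0451822  -0.01443478]
```

View pics/w7b.png

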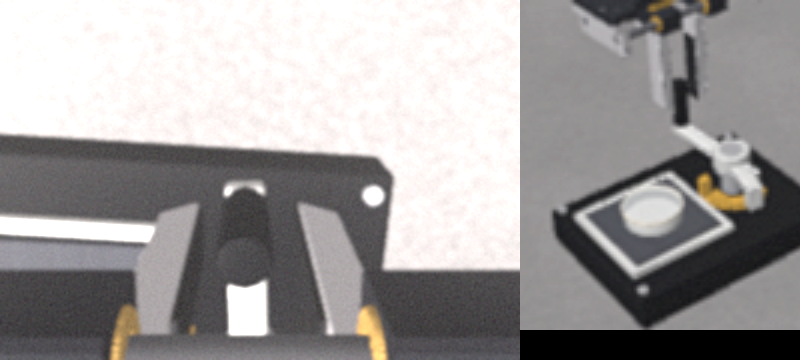

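The picture shows the grip, top at crop (245,262), centred between the open fingers, with the scene inset showing the plate in its frame. That is 11 pictures viewed, one more than the allowed 10, so I'll use only numbers from here. Now I turn the handle along the arc in small steps.

```bash
cat > st.py <<'E'
from h import *
s=status.state(); R=s['tool_rot']; f=s['ft_force']; p=s['ee_pos']
r=p[:2]-np.array([570.8,-87.1]); th=(np.pi-.334)-np.arctan2(r[1],r[0]); th=(th+np.pi)%(2*np.pi)-np.pi
print('t %.2f th_pos %.3f th_yaw %.3f r %.1f z %.1f Ftan %.1f Frad %.1f Fz %.1f'%(s['time_s'],th,1.237-np.arctan2(R[1,1],R[0,1]),np.hypot(*r),p[2],f@R[:,1],f@R[:,0],f[2]))
E
for i in 1; do python3 nudge.py '[{"jaw": 0.3,"sy": 2.25,"az": 0.03},{"jaw": 0.3,"sy": 2.25,"az": 0.03},{"jaw": 0.3,"sy": 2.25,"az": 0.03}]'>/dev/null; python3 st.py; python3 nudge.py '[{"jaw": 0.3,"sy": 2.25,"az": 0.03},{"jaw": 0.3,"sy": 2.25,"az": 0.03}]'>/dev/null; python3 st.py; python3 nudge.py '[{"jaw": 0.3,"sy": 1.5,"az": 0.02},{"jaw": 0.3,"sy": 1.5,"az": 0.02}]'>/dev/null; python3 st.py;python3 nudge.py '[{"jaw": 0.3,"sy": 1.5,"az": 0.02},{"jaw": 0.3,"sy": 1.5,"az": 0.02}]'>/dev/null; python3 st.py; done
```

```text
t 12.70 th_pos 0.017 th_yaw 0.032 r 74.4 z 102.2 Ftan -2.4 Frad -1.1 Fz 0.0
t 12.87 th_pos 0.071 th_yaw 0.092 r 74.4 z 102.2 Ftan -1.9 Frad -1.0 Fz -0.4
t 13.03 th_pos 0.116 th_yaw 0.132 r 74.5 z 102.1 Ftan -1.3 Frad -1.4 Fz 0.8
t 13.20 th_pos 0.161 th_yaw 0.173 r 74.6 z 102.0 Ftan -1.9 Frad -0.7 Fz -0.3
```

```bash
python3 nudge.py '[{"jaw": 0.3,"sy": 1.5,"az": 0.02},{"jaw": 0.3,"sy": 1.5,"az": 0.02},{"jaw": 0.3,"sy": 1.5,"az": 0.02}]'>/dev/null; python3 st.py; python3 nudge.py '[{"jaw": 0.3,"sy": 1.5,"az": 0.02},{"jaw": 0.3,"sy": 1.5,"az": 0.02},{"jaw": 0.3,"sy": 1.5,"az": 0.02}]'>/dev/null; python3 st.py;python3 nudge.py '[{"jaw": 0.3,"sy": 1.5,"az": 0.02},{"jaw": 0.3,"sy": 1.5,"az": 0.02},{"jaw": 0.3,"sy": 1.5,"az": 0.02}]'>/dev/null; python3 st.py;python3 nudge.py '[{"jaw": 0.3,"sy": 1.5,"az": 0.02},{"jaw": 0.3,"sy": 1.5,"az": 0.02},{"jaw": 0.3,"sy": 1.5,"az": 0.02}]'>/dev/null; python3 st.py
```

```text
t 13.45 th_pos 0.222 th_yaw 0.233 r 74.7 z 101.9 Ftan -3.2 Frad -0.9 Fz 2.6
t 13.70 th_pos 0.285 th_yaw 0.293 r 74.8 z 101.8 Ftan -2.6 Frad -0.6 Fz 1.3
t 13.95 th_pos 0.345 th_yaw 0.353 r 74.8 z 101.7 Ftan -2.3 Frad -0.7 Fz 1.0
t 14.20 th_pos 0.403 th_yaw 0.413 r 74.9 z 101.7 Ftan -1.9 Frad -1.6 Fz 1.9
```

```bash
cat >> st.py <<'E'
c=cams.camera('scene'); ref=load('scene0')['frame']
g=lambda f:cv2.cvtColor(f,cv2.COLOR_BGR2GRAY)
u,v=301,219
T=cv2.resize(g(ref)[v-4:v+4,u-7:u+8],None,fx=8,fy=8,interpolation=cv2.INTER_CUBIC)
I=cv2.resize(g(c['frame'])[v-9:v+9,u-10:u+11],None,fx=8,fy=8,interpolation=cv2.INTER_CUBIC)
_,m,_,l=cv2.minMaxLoc(cv2.matchTemplate(I,T,cv2.TM_CCOEFF_NORMED)); print('   cap shift px right,up',(l[0]-24)/8,(40-l[1])/8,'score %.2f'%m)
E
python3 st.py; python3 nudge.py '[{"jaw": 0.3,"sy": 1.5,"az": 0.02},{"jaw": 0.3,"sy": 1.5,"az": 0.02},{"jaw": 0.3,"sy": 1.5,"az": 0.02}]'>/dev/null; python3 st.py; python3 nudge.py '[{"jaw": 0.3,"sy": 1.5,"az": 0.02},{"jaw": 0.3,"sy": 1.5,"az": 0.02},{"jaw": 0.3,"sy": 1.5,"az": 0.02}]'>/dev/null; python3 st.py
python3 - <<'E'
from h import *
c=load('scene0');print(proj(c,(570.8,-87.1,85)),proj(c,(570.8,-87.1,91)),proj(c,(570.8,-87.1,81)))
E
```

```text
t 14.20 th_pos 0.403 th_yaw 0.413 r 74.9 z 101.7 Ftan -1.9 Frad -1.6 Fz 1.9
   cap shift px right,up 0.375 -0.125 score 0.74
t 14.50 th_pos 0.462 th_yaw 0.473 r 75.0 z 101.7 Ftan -2.2 Frad -1.1 Fz 0.9
   cap shift px right,up 0.375 -0.375 score 0.72
t 14.80 th_pos 0.523 th_yaw 0.533 r 75.0 z 101.7 Ftan -1.7 Frad -0.0 Fz -0.5
   cap shift px right,up 0.375 -0.5 score 0.72
[300.27897768 219.11565215] [300.19360407 217.3747871 ] [300.33561543 220.27056036]
```

```bash
for k in 1; do python3 nudge.py '[{"jaw": 0.3,"sy": 1.5,"az": 0.02},{"jaw": 0.3,"sy": 1.5,"az": 0.02},{"jaw": 0.3,"sy": 1.5,"az": 0.02},{"jaw": 0.3,"sy": 1.5,"az": 0.02}]'>/dev/null; python3 st.py; python3 nudge.py '[{"jaw": 0.3,"sy": 1.5,"az": 0.02},{"jaw": 0.3,"sy": 1.5,"az": 0.02},{"jaw": 0.3,"sy": 1.5,"az": 0.02},{"jaw": 0.3,"sy": 1.5,"az": 0.02}]'>/dev/null; python3 st.py;python3 nudge.py '[{"jaw": 0.3,"sy": 1.5,"az": 0.02},{"jaw": 0.3,"sy": 1.5,"az": 0.02},{"jaw": 0.3,"sy": 1.5,"az": 0.02},{"jaw": 0.3,"sy": 1.5,"az": 0.02}]'>/dev/null; python3 st.py; done
```

```text
t 15.18 th_pos 0.603 th_yaw 0.613 r 75.0 z 101.7 Ftan -2.5 Frad -1.0 Fz 0.3
   cap shift px right,up 0.25 -0.625 score 0.74
t 15.57 th_pos 0.684 th_yaw 0.693 r 75.0 z 101.7 Ftan -1.7 Frad -0.3 Fz 0.2
   cap shift px right,up 0.25 -0.5 score 0.79
t 15.95 th_pos 0.760 th_yaw 0.773 r 75.0 z 101.7 Ftan -3.2 Frad 0.6 Fz 0.8
   cap shift px right,up 0.25 -0.375 score 0.79
```

```bash
for k in 1; do python3 nudge.py '[{"jaw": 0.3,"sy": 1.5,"az": 0.02},{"jaw": 0.3,"sy": 1.5,"az": 0.02},{"jaw": 0.3,"sy": 1.5,"az": 0.02}]'>/dev/null; python3 st.py; python3 nudge.py '[{"jaw": 0.3,"sy": 1.5,"az": 0.02},{"jaw": 0.3,"sy": 1.5,"az": 0.02},{"jaw": 0.3,"sy": 1.5,"az": 0.02}]'>/dev/null; python3 st.py;python3 nudge.py '[{"jaw": 0.3,"sy": 1.5,"az": 0.02},{"jaw": 0.3,"sy": 1.5,"az": 0.02},{"jaw": 0.3,"sy": 1.5,"az": 0.02}]'>/dev/null; python3 st.py; python3 nudge.py '[{"jaw": 0.3,"sy": 1.5,"az": 0.02},{"jaw": 0.3,"sy": 1.5,"az": 0.02},{"jaw": 0.3,"sy": 1.5,"az": 0.02}]'>/dev/null; python3 st.py;done
```

```text
t 16.25 th_pos 0.813 th_yaw 0.833 r 75.0 z 101.8 Ftan -5.2 Frad -0.9 Fz 2.7
   cap shift px right,up 0.375 -0.375 score 0.80
t 16.55 th_pos 0.868 th_yaw 0.892 r 75.1 z 101.9 Ftan -6.6 Frad -1.0 Fz 4.3
   cap shift px right,up 0.375 -0.125 score 0.77
t 16.85 th_pos 0.925 th_yaw 0.952 r 75.3 z 101.8 Ftan -4.9 Frad 0.2 Fz 3.1
   cap shift px right,up 0.25 0.0 score 0.74
t 17.15 th_pos 0.989 th_yaw 1.012 r 75.5 z 101.8 Ftan -6.0 Frad 0.4 Fz 3.8
   cap shift px right,up 0.25 0.25 score 0.75
```

The ramp shows clearly: force rose from 2 to 6 N and the cap is rising, starting near th_pos 0.77. I expect the crest near 1.27 and the drop near 1.37 to 1.40.

```bash
for k in 1; do python3 nudge.py '[{"jaw": 0.3,"sy": 1.5,"az": 0.02},{"jaw": 0.3,"sy": 1.5,"az": 0.02},{"jaw": 0.3,"sy": 1.5,"az": 0.02},{"jaw": 0.3,"sy": 1.5,"az": 0.02}]'>/dev/null; python3 st.py; python3 nudge.py '[{"jaw": 0.3,"sy": 1.5,"az": 0.02},{"jaw": 0.3,"sy": 1.5,"az": 0.02},{"jaw": 0.3,"sy": 1.5,"az": 0.02},{"jaw": 0.3,"sy": 1.5,"az": 0.02}]'>/dev/null; python3 st.py;python3 nudge.py '[{"jaw": 0.3,"sy": 1.5,"az": 0.02},{"jaw": 0.3,"sy": 1.5,"az": 0.02},{"jaw": 0.3,"sy": 1.5,"az": 0.02}]'>/dev/null; python3 st.py; done
```

```text
t 17.53 th_pos 1.059 th_yaw 1.092 r 75.6 z 101.7 Ftan -7.2 Frad 0.0 Fz 5.8
   cap shift px right,up 0.25 0.5 score 0.76
t 17.92 th_pos 1.145 th_yaw 1.173 r 75.9 z 101.7 Ftan -5.1 Frad -0.9 Fz 3.4
   cap shift px right,up 0.25 1.0 score 0.72
t 18.22 th_pos 1.197 th_yaw 1.233 r 75.9 z 101.7 Ftan -6.3 Frad -0.3 Fz 4.7
   cap shift px right,up 0.25 1.125 score 0.73
```

```bash
python3 nudge.py '[{"jaw": 0.3,"sy": 1,"az": 0.0133},{"jaw": 0.3,"sy": 1,"az": 0.0133},{"jaw": 0.3,"sy": 1,"az": 0.0133}]'>/dev/null; python3 st.py; python3 nudge.py '[{"jaw": 0.3,"sy": 1,"az": 0.0133},{"jaw": 0.3,"sy": 1,"az": 0.0133}]'>/dev/null; python3 st.py
```

```text
t 18.52 th_pos 1.238 th_yaw 1.272 r 76.0 z 101.6 Ftan -6.2 Frad 0.1 Fz 4.6
   cap shift px right,up 0.25 1.25 score 0.71
t 18.73 th_pos 1.272 th_yaw 1.299 r 76.1 z 101.7 Ftan -4.0 Frad 0.7 Fz 3.0
   cap shift px right,up 0.25 1.375 score 0.71
```

```bash
python3 nudge.py '[{"jaw": 0.3,"sy": 1,"az": 0.0133},{"jaw": 0.3}]'>/dev/null; python3 st.py; python3 nudge.py '[{"jaw": 0.3,"sy": 1,"az": 0.0133},{"jaw": 0.3}]'>/dev/null; python3 st.py
```

```text
t 18.95 th_pos 1.319 th_yaw 1.312 r 75.6 z 101.8 Ftan -0.8 Frad 1.2 Fz 0.4
   cap shift px right,up 0.25 1.75 score 0.72
t 19.17 th_pos 1.329 th_yaw 1.325 r 75.0 z 101.8 Ftan 0.8 Frad -0.4 Fz 0.6
   cap shift px right,up 0.25 1.625 score 0.72
```

On the crest: the force has fallen off and the cap is up about 2.1 px. Now single 1 mm steps.

```bash
python3 nudge.py '[{"jaw": 0.3,"sy": 1,"az": 0.0133},{"jaw": 0.3}]'>/dev/null; python3 st.py; python3 nudge.py '[{"jaw": 0.3,"sy": 1,"az": 0.0133},{"jaw": 0.3}]'>/dev/null; python3 st.py;python3 nudge.py '[{"jaw": 0.3,"sy": 1,"az": 0.0133},{"jaw": 0.3}]'>/dev/null; python3 st.py
```

```text
t 19.38 th_pos 1.333 th_yaw 1.338 r 74.8 z 101.8 Ftan 0.0 Frad -0.3 Fz -0.7
   cap shift px right,up 0.25 1.75 score 0.73
t 19.60 th_pos 1.340 th_yaw 1.351 r 74.8 z 101.7 Ftan -2.0 Frad -0.5 Fz 0.0
   cap shift px right,up 0.25 1.75 score 0.73
t 19.82 th_pos 1.369 th_yaw 1.365 r 75.0 z 101.9 Ftan -0.1 Frad 0.0 Fz 1.3
   cap shift px right,up 0.5 0.0 score 0.74
```

```bash
python3 nudge.py '[{"jaw": 0.3,"sy": 1,"az": 0.0133},{"jaw": 0.3}]'>/dev/null; python3 st.py; python3 nudge.py '[{"jaw": 0.3,"sy": 1,"az": 0.0133},{"jaw": 0.3}]'>/dev/null; python3 st.py
```

```text
t 20.03 th_pos 1.379 th_yaw 1.378 r 75.0 z 101.9 Ftan -0.6 Frad 0.3 Fz -0.3
   cap shift px right,up 0.75 -1.75 score 0.72
t 20.25 th_pos 1.388 th_yaw 1.391 r 75.0 z 101.8 Ftan -0.2 Frad -0.4 Fz -0.8
   cap shift px right,up 0.75 -1.75 score 0.72
```

It has dropped into the notch: the cap is 1.25 px below its start (about 4 mm) with no load on the tool. I'll centre the fingers off the grip and withdraw upward.

```bash
python3 nudge.py '[{"jaw": 0.3,"sy": -2.5},{"jaw": 0.3,"sy": -2.5},{"jaw": 0.3},{"jaw": 0.3}]'>/dev/null; python3 st.py; python3 nudge.py '[{"jaw": 0.3,"sz": -8},{"jaw": 0.3,"sz": -15},{"jaw": 0.3,"sz": -25},{"jaw": 0.3,"sz": -30},{"jaw": 0.3,"sz": -30}]'>/dev/null; python3 st.py; python3 nudge.py '[{"jaw": 0.3,"sx": 35,"sz": -20},{"jaw": 0.3,"sx": 35,"sz": -20},{"jaw": 0.3,"sx": 35},{"jaw": 0.3},{"jaw": 0.3}]' >/dev/null; python3 st.py
python3 - <<'E'
from h import *
top=cam('top','top9');t0=load('top0')
y=-.3345; X=np.array([np.cos(y),np.sin(y),0]);Y=np.array([-np.sin(y),np.cos(y),0])
# dish centre in top view
g=cv2.cvtColor(top['frame'],cv2.COLOR_BGR2GRAY); u,v=proj(top,(541.2,-172.2,62)); print('pred dish',u,v)
g4=cv2.resize(g[int(v)-25:int(v)+26,int(u)-25:int(u)+26],None,fx=4,fy=4,interpolation=cv2.INTER_CUBIC)
b=blob(g4>130,102,102); k=max(cv2.findContours(b,cv2.RETR_EXTERNAL,cv2.CHAIN_APPROX_NONE)[0],key=len); e=cv2.fitEllipse(k); print('dish',int(u)-25+e[0][0]/4,int(v)-25+e[0][1]/4,e[1][0]/4,e[1][1]/4, np.array(g4)[102,::8].tolist())
for n,z,p in[('box',45,(271,172)),('jar',110,(180,214)),('obj',50,(436,236))]:
    a,bb=t0['frame'],top['frame']; q=np.s_[p[1]-22:p[1]+22,p[0]-22:p[0]+22]
    print(n,cv2.phaseCorrelate(cv2.cvtColor(a[q],6).astype(float),cv2.cvtColor(bb[q],6).astype(float)))
E
```

```text
t 20.63 th_pos 1.314 th_yaw 1.391 r 75.2 z 101.8 Ftan -0.4 Frad -0.0 Fz 0.5
   cap shift px right,up 0.75 -1.625 score 0.72
t 21.10 th_pos 1.311 th_yaw 1.391 r 75.2 z 211.1 Ftan 0.8 Frad 0.1 Fz -0.2
   cap shift px right,up 0.75 -1.625 score 0.72
t 21.57 th_pos 1.359 th_yaw 1.387 r 181.5 z 250.3 Ftan 0.2 Frad 0.2 Fz -0.2
   cap shift px right,up 0.75 -1.625 score 0.72
pred dish 373.44662195993095 208.45065602990417
dish 373.8660182952881 208.69793319702148 16.539705276489258 17.531808853149414 [10, 15, 14, 13, 116, 102, 47, 74, 58, 151, 152, 154, 156, 152, 154, 155, 155, 149, 62, 40, 35, 117, 96, 6, 75, 88]
box ((0.5216970450714129, -1.7261359825483957), -0.09249470022697608)
jar ((0.5053205372772496, 0.5243813320262838), 1.004716056920622)
obj ((0.45019357119235437, 0.4159867890783353), 1.0531113857678147)
```

The dish is within about 1 mm of its seat position, the handle stays down and the arm is clear. Handing in.

```bash
python3 -c "
from station import arm, cams, status
print(arm.hand_in())"
```

```text
the job is handed in; nothing more can be done
None
```

The job is handed in, verdict not shown: by camera the dish and plate are in the seat (within about 1 mm), the handle has dropped into its notch, and the jar and objective have not moved; the control-box check was inconclusive, and I viewed 11 pictures, one over the limit of 10.

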